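Clear the cartridge reader and hold its hood at the balance point

ROBOT

A 6-joint arm with a two-finger parallel gripper is mounted at the origin on a cart in front of the work surface, level with it; the furniture and walls round the work are solid. World frame = base frame: x ahead of the robot, y to its left, z up, the work surface at z = 0. Lengths are in m, angles in rad, forces in N, time in s.
With the tool pointing down it reaches from about 0.275 to 0.725 m from the base axis. Payload 5.6 kg.
Tool frame: the origin (TCP) lies at the very end of the fingers, on their centre line; the grasp point (between the pads) lies 19 mm behind it (arm.tcp_to_grasp is the distance from the TCP to the grasp point, in m); z points along the fingers, y is the direction in which the jaws open and shut (so a half turn about z gives the same grasp; the last joint's range is limited). The gripper opens to 85 mm and grips with 20 to 120 N. Pads are 22 mm wide; open, the fingers measure 114 mm over their backs; the gripper's body (76 mm by 85 mm) begins 54 mm behind the grasp point. The pads swing forward as they close: fully open they stand 13 mm farther back than shut.
Start: joints at [-0.862, 0.255, 0.108, 0, -1.424, -0.285], TCP at [0.226, -0.501, 0.231] pointing down, gripper open.
Joint ranges: [-2.95, 2.95], [-1.21, 1.97], [-1.09, 1.5], [-2.87, 1.71], [-2.94, -0.07], [-3.05, 3.05]. Speed limits (rad/s): [2.57, 2.57, 3.14, 3.14, 3.14, 3.14].

INTERFACE

Orientations are given as a unit quaternion [x, y, z, w].
In Python, from station import arm gives the robot as it stands.
- The arm moves only by the tool drive_tool, never from a script. Its argument "deltas" is a list of rows, each a list of 3 entries, a list of its own where there are three numbers: the opening, from -1 (shut) to 1 (fully open), so that 0 is half open, then the shift along the tool's x, y, z in mm, then the turn about the tool's z in degrees. In form: [[hand, [tx, ty, tz], roll], ...]. A call has 1 to 8 rows; each row is the pose to reach, as a shift and turn from the pose commanded when the call began, along the tool's axes at that moment; what a row does not reach only later rows make up. A row lasts 1/10 s, in which the tool goes at most 50 mm and 8.59 degrees, less where a joint would pass 70% of its speed; a pose out of reach is approached as far as the arm can. A call with a gripper value outside its range is refused whole. The fingers move at their own pace and stop on an object; "grip_force" is the grip in N (left out, the last holds). Time passes only in rows, so rows that repeat a pose let the fingers close. It gives the time, the measured TCP pose, the force and the opening at its end, in the units of the state.
- arm.get_state(): the state, without advancing time (a new reading comes with each control period).
- arm.read_camera(name): name is "scene" or "top"; returns (picture, depth): 400x640x3 uint8, red, green, blue; 400x640 float32, m along the optical axis (not along the pixel's ray), 0 where there is no reading.
- arm.camera_params(name): a dict with "camera_matrix" (3x3 intrinsics, pixels), "rvec" (rotation vector, rad) and "tvec" (3), from world to camera coordinates, as OpenCV has them. Camera axes: x right, y down, z forward; pixel columns grow to the right and rows downward; lengths in m; the calibration is good to about 2 mm. A picture is of the moment at which its call begins. camera_params takes no time and is no camera call.
- arm.job_done(): hands the job in, once; it reports no verdict.
The state is a dict: "t": time; "joints": joint angles; "qvel": joint speeds; "effort": joint torques, N m; "tool_pos": TCP position; "tcp_rot": TCP orientation; "wrist_force": force on the tool from outside, world axes, zero at the start; "wrist_torque": the same for the moment, N m; "finger_gap": opening from 0.0 (shut) to 1.0 (fully open).
Only numpy, scipy, OpenCV 4.12 (cv2) and the standard library are available. Lean on these libraries where they do the work, as an engineer would, in place of code of your own. Each camera call takes 0.05 s, during which the arm holds its last target.

TASK

The stay of the cartridge reader's hood is without its clamp screw, so nothing holds the hood up except its back stop: first lift the used test cartridge out of the reader's well and set it down upright, without dropping it, in the free end of the open carton tray next to the two spare cartridges. Then take the hood by the paddle handle on its front edge, swing it forward to its balance point, where it wants to fall neither shut nor back, and hold it still there so that I can fit the new screw; finish while you are still holding the handle. Never let the hood drop either way, and do not tip the cartridges or shift the other things on the desk.

Things in the scene. Friction and masses are not known exactly. Their poses are not given: they have to be found in the camera images.
- reader: Bench cartridge reader, white case 170 mm square, deck 75 mm above the desk, fixed, turned up to 0.2 rad; stands left or right of the tray. Origin: centre of its underside; +x points to its rear (away from the robot), z up. Well for one cartridge in the deck: mouth 48 mm (x) by 43 mm (y), 35 mm deep, centre 5 mm in front of the origin.
- hinge_line (a point): Middle of the hood's hinge line, on the reader: 68 mm behind and 77 mm above the reader's origin. Axes as the reader's; the hinge line runs along y.
- hood (a joint): Angle of the white hood (145 long, 136 wide, 52 mm deep, 0.35 to 0.55 kg), rad: 0 shut, grows as it swings up and back; leans on its back stop at 1.80 at the start. The hinge turns freely. Balance point: 1.18 rad, centre of mass 91 mm straight above the hinge line, flat top leaning 22 degrees from upright toward the robot. Below it the hood falls shut, above it onto the back stop.
- hood_handle (a point): Grey paddle, 24 mm wide (y, along the hinge line), 12 mm thick, standing 44 mm out of the middle of the hood's front wall. Origin on it, 28 mm out from the wall; x points back to the hood. Hood shut: origin 173 mm in front of the hinge line, 27 mm above it; balanced: 41 mm in front, 170 mm above. Pinch its left and right sides from above; it may turn in the fingers as the hood swings.
- used_cartridge_mid (a point): Centre (half-way up) of the used test cartridge in the reader's well: upright box-shaped plastic cartridge 73 mm tall, about 35 g, body 30 mm thick (its x, along the reader's y at the start), 42 mm wide (its y), foot 32 by 44 mm, 36 mm below this point. Its upper 38 mm stand above the deck. Grip across the 30 mm.
- tray: Open carton tray fixed on the desk, 98 mm (its x) by 215 mm (its y), walls 48 mm high, 3 mm thick, floor 2 mm. Origin: centre of its underside. Its +y end, farther from the robot, is free: about 80 mm from the second spare to the end wall. A cartridge standing in it has its centre 38 mm above the origin.
- spare_1_mid (a point): Centre of the spare cartridge (same shape as the used one) that stands loose in the tray's near end, about 75 mm from the tray's centre toward -y.
- spare_2_mid (a point): Centre of the spare cartridge that stands loose near the tray's middle, about 5 mm toward -y.
- timer: Bench timer, 34x68x63 mm, standing loose behind the work; origin at the centre of its underside. Leave it.
- cup: Specimen cup with screw lid, 61 mm across and 62 mm tall, standing loose behind the work; origin at the centre of its underside. Leave it.
Things that resemble listed ones, but are neither listed nor needed, are in the scene too. Leave any brown look-alike of the part that bears spare_2_mid alone.

How it is judged:
On the way:
1. the used cartridge stands upright on the floor of the tray (x of used_cartridge_mid in the frame of tray between -0.035 and 0.035 m and y of used_cartridge_mid in the frame of tray between -0.092 and 0.092 m and z of used_cartridge_mid in the frame of tray between 0.032 and 0.046 m and angle between used_cartridge_mid's own z axis and vertical below 0.12 rad), for 0.2 s.
At the end, for the whole second after the job is handed in: The fingers hold the hood's handle with the hood still and within 0.07 rad of its balance point at 1.18 rad, the used cartridge stands upright on the floor of the tray, and both spares stand upright (all of step 1 and value of joint hood between 1.11 and 1.25 rad and velocity of joint hood between -0.06 and 0.06 rad/s and contact force between the fingers and hood above 0.5 N and angle between each of spare_1_mid, spare_2_mid's own z axis and vertical below 0.12 rad); the arm keeps its last pose, push and grip.
It fails at once if the hood drops or is flung (faster than 2.5 rad/s) (velocity of joint hood above 2.5 rad/s or velocity of joint hood below -2.5 rad/s).
It fails at once if the hood goes down more than half way toward shut (value of joint hood below 0.8 rad).
It fails at once if the used cartridge is dropped over the tray (x of used_cartridge_mid in the frame of tray between -0.046 and 0.046 m and y of used_cartridge_mid in the frame of tray between -0.105 and 0.105 m and z of used_cartridge_mid in the frame of tray above 0.065 m and contact force between the fingers and used_cartridge below 0.02 N).
It fails at once if a cartridge is tipped or knocked over (angle between used_cartridge_mid's own z axis and vertical above 0.6 rad or angle between any of spare_1_mid, spare_2_mid's own z axis and vertical above 0.4 rad).
It fails at once if the timer or the cup is shifted (distance of any of timer, cup from where it was at the start of the episode above 0.04 m).
It also fails if it takes over 51 s, if anything falls off the work surface, if the arm or the gripper's body presses on something with over 40 N, if the wrist force passes 120 N, or if a joint passes its speed limit or range.

## Working session

There is one attempt and no reset: what is moved stays moved. The work goes in short steps, Python scripts to look and compute and a tool call to move; the robot and the scene stay as the last step left them, time stands still between calls to the robot, and variables do not carry over. Pictures are saved under pics/ and viewed, and the job is handed in when it is done.

Besides the shell and the picture viewer there is one more tool, called after "Request:" as name([rows], argument=value, ...), one row to a line, values as JSON. drive_tool: Moves the arm, as the interface text tells. Its arguments: {"type":"object","properties":{"deltas":{"type":"array","items":{"type":"array"}},"grip_force":{"type":"number"}},"required":["deltas"]}

```bash
mkdir -p pics; ls; cat > h.py <<'E'
import numpy as np, cv2
from station import arm
def P(n):
    p=arm.camera_params(n); K=np.array(p["camera_matrix"],float); R,_=cv2.Rodrigues(np.array(p["rvec"],float)); t=np.array(p["tvec"],float).ravel(); return K,R,t
def snap(n,name):
    im,d=arm.read_camera(n); cv2.imwrite(f"pics/{name}.png",im[:,:,::-1]); np.savez(f"pics/{name}.npz",im=im,d=d); return im,d
def cloud(n,d):
    K,R,t=P(n); v,u=np.mgrid[0:d.shape[0],0:d.shape[1]]
    X=np.stack([(u-K[0,2])/K[0,0]*d,(v-K[1,2])/K[1,1]*d,d],-1)
    W=(X-t)@R; W[d<=0]=np.nan; return W
def ray(n,u,v,z):
    K,R,t=P(n); c=-R.T@t; r=R.T@np.linalg.inv(K)@np.array([u,v,1.]); return c+r*(z-c[2])/r[2]
E
python3 - <<'E'
from h import *
for n in("scene","top"):
    snap(n,n+"0"); K,R,t=P(n); print(n,K.round(1).tolist(),(-R.T@t).round(3),R[2].round(2))
s=arm.get_state(); print({k:np.round(v,3).tolist() for k,v in s.items()}, arm.tcp_to_grasp)
E
```

```text
pics
scene [[370.0, 0.0, 321.8], [0.0, 370.0, 196.9], [0.0, 0.0, 1.0]] [ 0.766 -0.327  0.742] [-0.27  0.58 -0.77]
top [[462.6, 0.0, 326.6], [0.0, 462.6, 200.7], [0.0, 0.0, 1.0]] [0.331 0.17  1.216] [ 0.18 -0.01 -0.98]
{'t': 0.1, 'joints': [-0.862, 0.256, 0.107, -0.0, -1.424, -0.285], 'qvel': [0.001, -0.001, 0.004, 0.001, 0.002, -0.001], 'effort': [-0.003, -38.76, 23.847, 5.378, -0.004, 0.0], 'tool_pos': [0.226, -0.501, 0.23], 'tcp_rot': [-0.21, 0.978, 0.001, -0.0], 'wrist_force': [0.175, -0.37, -0.942], 'wrist_torque': [-0.025, -0.049, -0.005], 'finger_gap': 1.002} 0.0187
```

View pics/scene0.png

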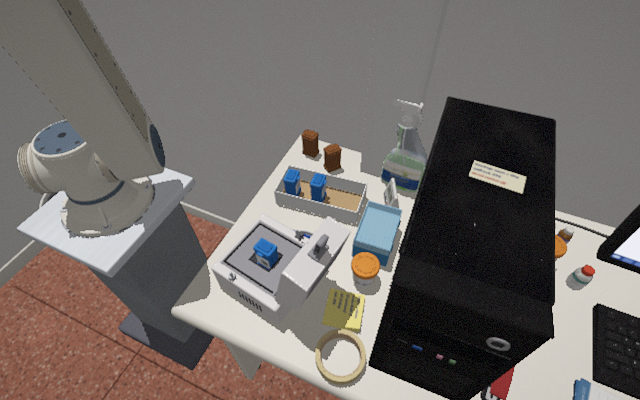

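View pics/top0.png

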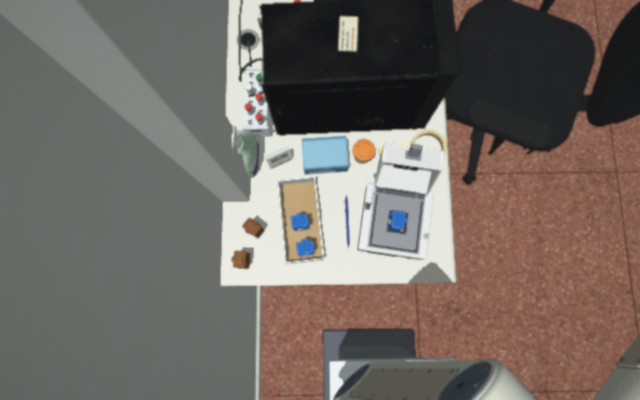

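The scene shows the blue used cartridge in the reader's well (scene 266,252; top 398,221). The two blue spares are in the tray (top 301,221 and 306,246). Brown look-alikes stand left of the tray (top 253,227 and 241,259). The grey paddle is at the top of the hood (scene 321,243; top 414,152). Things that could be taken for the used cartridge are the two spares and the two brown boxes; the one in the well is my choice. Next I measure and check it in a close crop.

```bash
python3 - <<'E'
from h import *
for n in("scene","top"):
    z=np.load(f"pics/{n}0.npz"); im,d=z["im"],z["d"]; W=cloud(n,d)
    hsv=cv2.cvtColor(im,cv2.COLOR_RGB2HSV)
    m=((hsv[...,0]>100)&(hsv[...,0]<125)&(hsv[...,1]>150)&(hsv[...,2]>60)).astype(np.uint8)
    k,l,st,c=cv2.connectedComponentsWithStats(m)
    for i in range(1,k):
        if st[i,4]<60: continue
        p=W[l==i]; p=p[~np.isnan(p[:,0])]
        if not len(p): continue
        zt=np.percentile(p[:,2],95); q=p[p[:,2]>zt-.006]
        r=cv2.minAreaRect((q[:,:2]*1000).astype(np.float32))
        print(n,c[i].round(),st[i,4],"ztop",zt.round(3),"rect",np.round(r[0],1),np.round(r[1],1),round(r[2],1),"mean",q.mean(0).round(3))
im=cv2.imread("pics/top0.png"); cv2.imwrite("pics/c_top.png",cv2.resize(im[130:290,220:460],None,fx=3.3,fy=3.3,interpolation=cv2.INTER_CUBIC))
im=cv2.imread("pics/scene0.png"); cv2.imwrite("pics/c_sc.png",cv2.resize(im[150:320,200:400],None,fx=3.5,fy=3.5,interpolation=cv2.INTER_CUBIC))
E
```

```text
scene [291. 181.] 290 ztop 0.076 rect [434.1 213.8] [32.9 40.7] 6.8 mean [0.432 0.213 0.073]
scene [318. 186.] 314 ztop 0.076 rect [498.7 227.4] [29.7 39.6] 6.0 mean [0.499 0.226 0.074]
scene [411. 184.] 87 ztop 0.048 rect [711.9 342.5] [22.1  4.6] 18.3 mean [0.711 0.342 0.045]
scene [267. 251.] 387 ztop 0.114 rect [492.5 -15.9] [32.5 40.2] 84.4 mean [ 0.493 -0.014  0.111]
scene [358. 250.] 60 ztop 0.041 rect [660.6 104.5] [34.5  3. ] 2.9 mean [0.66  0.104 0.039]
scene [381. 258.] 75 ztop 0.041 rect [700.5 106.7] [36.2  2.4] 3.0 mean [0.701 0.107 0.039]
top [398. 221.] 247 ztop 0.116 rect [489.9 -11.9] [32.  36.9] 89.2 mean [ 0.49  -0.011  0.113]
top [300. 221.] 188 ztop 0.08 rect [495.5 228.4] [27.7 37.2] 1.0 mean [0.496 0.229 0.077]
top [305. 247.] 184 ztop 0.079 rect [429.6 213.8] [29.5 37.1] 0.1 mean [0.43  0.214 0.076]
```

View pics/c_top.png

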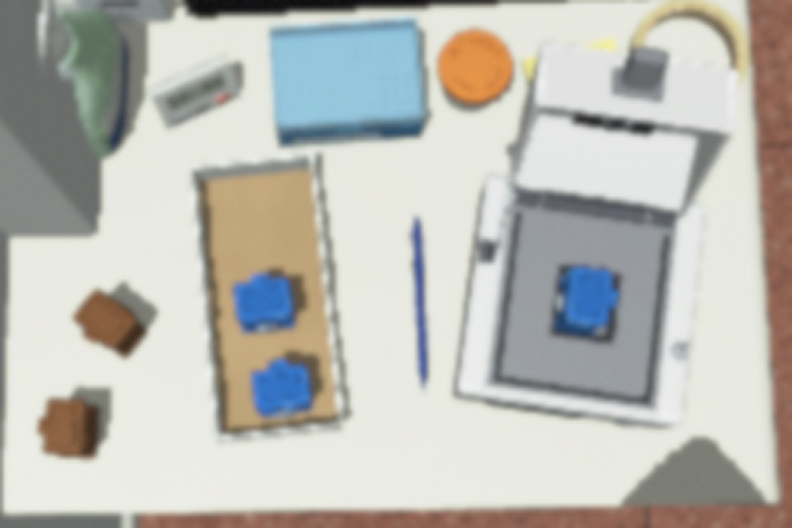

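View pics/c_sc.png

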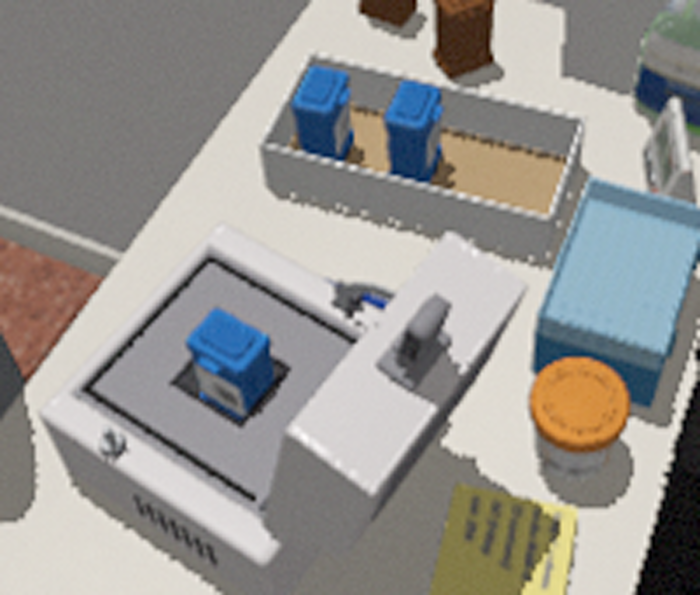

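The crop confirms it: the blue cartridge in the dark well of the grey deck, with its long side along the reader's x. Next are the reader, tray, handle and obstacle poses.

```bash
python3 - <<'E'
from h import *
for n in("top","scene"):
    z=np.load(f"pics/{n}0.npz"); im,d=z["im"],z["d"]; W=cloud(n,d)
    hsv=cv2.cvtColor(im,cv2.COLOR_RGB2HSV)
    x,y,zz=W[...,0],W[...,1],W[...,2]
    # reader deck
    m=(abs(zz-.075)<.006)&(x>.36)&(x<.62)&(y>-.16)&(y<.12)
    r=cv2.minAreaRect((W[m][:,:2]*1000).astype(np.float32)); print(n,"deck",m.sum(),r, cv2.boxPoints(r).round(0).tolist())
    p=W[m]; 
    # side edges: per x-bin min/max y
    for s in("min","max"):
        b=[]
        for a in np.arange(.43,.53,.008):
            q=p[(p[:,0]>a)&(p[:,0]<a+.008)]
            if len(q)>3: b.append((a+.004,getattr(q[:,1],s)()))
        b=np.array(b); c=np.polyfit(b[:,0],b[:,1],1); print("  side",s,c.round(4),np.polyval(c,.48).round(4))
    # paddle / hood
    m=(zz>.215)&(zz<.30)&(x>.5)&(x<.75)&(y>-.08)&(y<.09)
    q=W[m]; print(n,"hi",m.sum(),q.min(0).round(3),q.max(0).round(3))
    m2=m&(zz>.238); q=W[m2]; print("  paddle",len(q),q.mean(0).round(3),q.min(0).round(3),q.max(0).round(3))
    # tray floor by colour
    t=(hsv[...,0]>8)&(hsv[...,0]<25)&(hsv[...,1]>60)&(abs(zz)<.02)&(x>.36)&(x<.65)&(y>.12)&(y<.32)
    r=cv2.minAreaRect((W[t][:,:2]*1000).astype(np.float32)); print(n,"floor",t.sum(),r)
    t=(abs(zz-.048)<.006)&(x>.36)&(x<.65)&(y>.1)&(y<.33)
    r=cv2.minAreaRect((W[t][:,:2]*1000).astype(np.float32)); print(n,"rim",t.sum(),r,cv2.boxPoints(r).round(0).tolist())
    m=(x>.6)&(x<.95)&(y>-.15)&(y<.3)&(zz>.29); q=W[m]; print("tower xmin",m.sum(),np.nanpercentile(q[:,0],1) if m.sum() else None, q[:,2].max() if m.sum() else None)
E
```

```text
top deck 3818 ((493.9272766113281, -12.391357421875), (170.4884033203125, 171.30673217773438), 80.72843933105469) [[396.0, -83.0], [565.0, -110.0], [592.0, 58.0], [423.0, 86.0]]
  side min [-0.1742 -0.0113] -0.095
  side max [-0.1679  0.1564] 0.0758
top hi 1473 [ 0.589 -0.079  0.215] [0.75 0.09 0.3 ]
  paddle 776 [0.731 0.019 0.268] [ 0.619 -0.065  0.238] [0.75 0.09 0.3 ]
top floor 1869 ((507.496337890625, 229.60574340820312), (204.85638427734375, 88.7078857421875), 5.758947849273682)
top rim 341 ((527.7391357421875, 225.046630859375), (172.0624542236328, 282.51873779296875), 74.04277801513672) [[368.0, 181.0], [640.0, 103.0], [687.0, 269.0], [416.0, 347.0]]
tower xmin 17444 0.738128634951301 0.3537933944341044
scene deck 4087 ((494.8545227050781, -13.227127075195312), (170.6041717529297, 169.6979217529297), 81.01174926757812) [[398.0, -84.0], [565.0, -111.0], [592.0, 58.0], [424.0, 84.0]]
  side min [-0.1666 -0.0165] -0.0965
  side max [-0.218   0.1779] 0.0732
scene hi 576 [ 0.589 -0.08   0.215] [0.636 0.037 0.256]
  paddle 131 [ 0.629 -0.038  0.251] [ 0.62  -0.048  0.238] [ 0.636 -0.021  0.256]
scene floor 740 ((499.57037353515625, 246.34283447265625), (201.2791748046875, 60.82230758666992), 5.36913537979126)
scene rim 547 ((531.8242797851562, 225.04129028320312), (175.558349609375, 292.7030029296875), 73.92973327636719) [[367.0, 181.0], [648.0, 100.0], [697.0, 269.0], [415.0, 350.0]]
tower xmin 32258 0.7449231675576379 0.3498583163629114
```

```bash
cat >> h.py <<'E'
def state(): 
    s=arm.get_state(); x,y,z,w=s["tcp_rot"]; 
    from scipy.spatial.transform import Rotation as Ro
    return s,np.array(s["tool_pos"]),Ro.from_quat(s["tcp_rot"]).as_matrix()
def to(px,py,pz,yawy):
    """deltas mm/deg to world TCP with tool y at world angle yawy deg (mod 180)"""
    s,p,R=state(); d=R.T@(np.array([px,py,pz])-p)*1000
    a=np.degrees(np.arctan2(R[1,1],R[0,1])); r=-(((yawy-a)+90)%180-90)
    print("to",(px,py,pz),"->",d.round(1),"roll",r.round(1))
def rep():
    s,p,R=state(); print("t",round(s["t"],2),"p",p.round(4),"yaw",np.degrees(np.arctan2(R[1,1],R[0,1])).round(1),"F",np.round(s["wrist_force"],1),"T",np.round(s["wrist_torque"],2),"gap",round(s["finger_gap"],3),"q",np.round(s["joints"],2))
E
python3 -c "
from h import *
rep();to(.49,-.013,.23,80.8)"
```

```text
t 0.1 p [ 0.2261 -0.5009  0.2305] yaw 114.3 F [ 0.2 -0.4 -0.9] T [-0.03 -0.05 -0.  ] gap 1.002 q [-0.86  0.26  0.11 -0.   -1.42 -0.28]
to (0.49, -0.013, 0.23) -> [-441.2  336.2    1. ] roll 33.5
```

Request:
drive_tool([
  [0.3,[-20,15,0],4],
  [0.3,[-50,38,0],10],
  [0.3,[-90,68,0],17],
  [0.3,[-130,98,0],24],
  [0.3,[-170,128,0],30],
  [0.3,[-210,158,0],33.5],
  [0.3,[-250,189,0],33.5],
  [0.3,[-290,220,0],33.5],
], grip_force=30)

```text
t: 0.9
tool_pos: [0.3971, -0.1855, 0.2312]
tcp_rot: [0.08, 0.997, 0.0, -0.0]
wrist_force: [0.9, 0.0, -0.1]
finger_gap: 0.649
```

```bash
python3 -c "
from h import *
rep();to(.49,-.013,.23,80.8)"
```

```text
t 0.9 p [ 0.3971 -0.1855  0.2312] yaw 80.8 F [ 0.9  0.  -0.1] T [-0.09 -0.2  -0.02] gap 0.649 q [-0.08  0.03 -0.16 -0.   -1.38 -1.65]
to (0.49, -0.013, 0.23) -> [-64.  185.2   1.2] roll -0.0
```

Request:
drive_tool([
  [0.3,[-14,40,0],0],
  [0.3,[-28,80,0],0],
  [0.3,[-42,120,0],0],
  [0.3,[-54,155,0],0],
  [0.3,[-61,176,0],0],
  [0.3,[-61,179,0],0],
  [0.3,[-61,179,0],0],
])

```text
t: 1.6
tool_pos: [0.4855, -0.0203, 0.2308]
tcp_rot: [0.08, 0.997, -0.0, -0.001]
wrist_force: [-0.4, -0.2, -0.3]
finger_gap: 0.653
```

```bash
python3 - <<'E'
from h import *
rep();to(.49,-.013,.082,80.8)
for n in("top","scene"):
    im,d=snap(n,n+"1")
cv2.imwrite("pics/c1.png",cv2.resize(im[130:300,180:400],None,fx=3.4,fy=3.4,interpolation=cv2.INTER_CUBIC))
E
```

```text
t 1.6 p [ 0.4855 -0.0203  0.2308] yaw 80.8 F [-0.4 -0.2 -0.3] T [-0.09 -0.02 -0.03] gap 0.653 q [ 0.28  0.13 -0.05 -0.   -1.39 -2.01]
to (0.49, -0.013, 0.082) -> [ -3.5   8.  148.8] roll 0.0
```

View pics/c1.png

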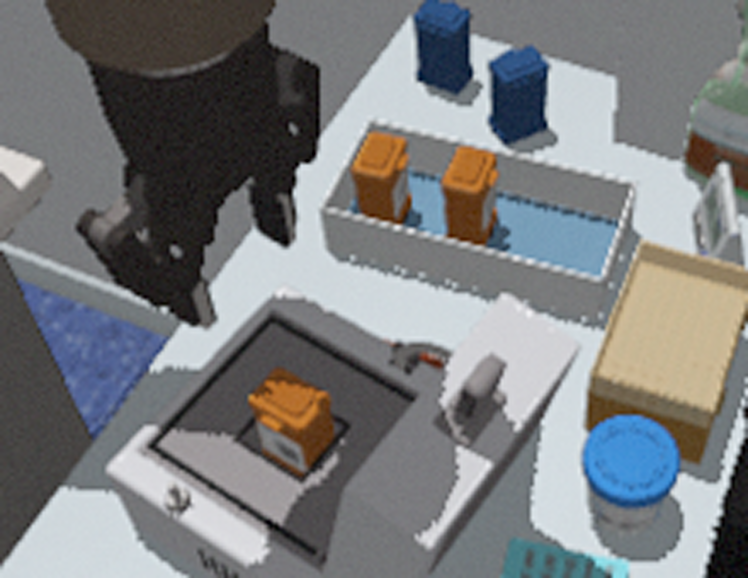

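The picture (red and blue swapped in my crop) shows the gripper over the reader with its jaws along the reader's y. The cartridge still stands in the well at crop (290,420). I'll go down part of the way and check.

Request:
drive_tool([
  [0.3,[-2,0,20],0],
  [0.3,[-2,0,50],0],
  [0.3,[-2,0,80],0],
  [0.3,[-2,0,90],0],
  [0.3,[-2,0,90],0],
  [0.3,[-2,0,90],0],
])

```text
t: 2.3
tool_pos: [0.4885, -0.0214, 0.1428]
tcp_rot: [0.081, 0.997, -0.0, 0.001]
wrist_force: [0.8, -0.1, -0.5]
finger_gap: 0.649
```

```bash
python3 - <<'E'
from h import *
rep();to(.49,-.013,.082,80.8)
E
```

```text
t 2.3 p [ 0.4885 -0.0214  0.1428] yaw 80.8 F [ 0.8 -0.1 -0.5] T [ 0.03 -0.04  0.01] gap 0.649 q [ 0.28  0.18 -0.22  0.   -1.17 -2.01]
to (0.49, -0.013, 0.082) -> [ 0.   8.5 60.8] roll -0.0
```

Request:
drive_tool([
  [0.3,[0,5,0],0],
  [0.3,[0,8.5,10],0],
  [0.3,[0,8.5,30],0],
  [0.3,[0,8.5,50],0],
  [0.3,[0,8.5,58],0],
  [0.3,[0,8.5,60],0],
  [0.3,[0,8.5,60],0],
  [0.3,[0,8.5,60],0],
])

```text
t: 3.1
tool_pos: [0.4899, -0.0124, 0.0822]
tcp_rot: [0.08, 0.997, 0.0, 0.001]
wrist_force: [0.3, -0.6, -0.2]
finger_gap: 0.652
```

```bash
python3 - <<'E'
from h import *
rep();to(.49,-.013,.082,80.8)
im,d=snap("scene","s2")
cv2.imwrite("pics/c2.png",cv2.resize(im[150:310,200:380,::-1],None,fx=3.4,fy=3.4,interpolation=cv2.INTER_CUBIC))
E
```

```text
t 3.1 p [ 0.4899 -0.0124  0.0822] yaw 80.8 F [ 0.3 -0.6 -0.2] T [0.03 0.06 0.  ] gap 0.652 q [ 0.3   0.24 -0.31  0.   -1.02 -2.03]
to (0.49, -0.013, 0.082) -> [-0.2 -0.6  0.2] roll -0.0
```

View pics/c2.png

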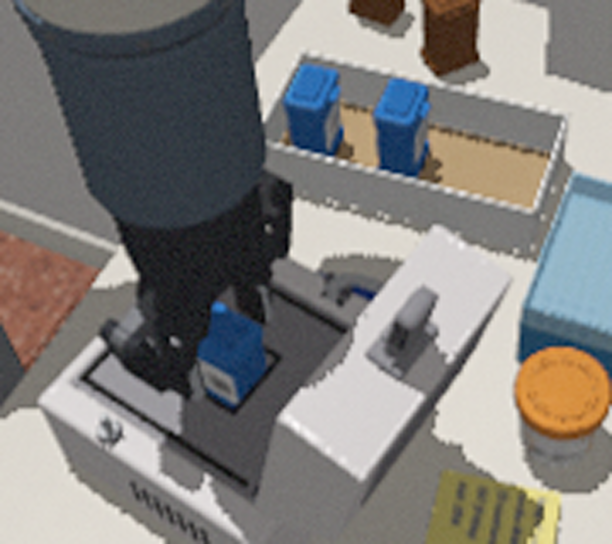

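The fingers straddle the blue cartridge at crop (235,360). The near finger is left of it and the far finger is behind it. Closing now.

Request:
drive_tool([
  [-1,[0,0,0],0],
  [-1,[0,0,0],0],
  [-1,[0,0,0],0],
  [-1,[0,0,0],0],
  [-1,[0,0,0],0],
  [-1,[0,0,0],0],
  [-1,[0,0,0],0],
], grip_force=30)

```text
t: 3.85
tool_pos: [0.4896, -0.0124, 0.0818]
tcp_rot: [0.08, 0.997, 0.0, 0.001]
wrist_force: [-0.7, 1.0, 6.4]
finger_gap: 0.349
```

```bash
python3 -c "
from h import *
rep()"
```

```text
t 3.85 p [ 0.4896 -0.0124  0.0818] yaw 80.8 F [-0.7  1.   6.4] T [0.55 0.33 0.01] gap 0.349 q [ 0.3   0.24 -0.31  0.   -1.02 -2.03]
```

Gap 0.349 is about 30 mm, so the cartridge is held. Lifting.

Request:
drive_tool([
  [-1,[0,0,-5],0],
  [-1,[0,0,-15],0],
  [-1,[0,0,-30],0],
  [-1,[0,0,-45],0],
  [-1,[0,0,-60],0],
  [-1,[0,0,-72],0],
  [-1,[0,0,-75],0],
  [-1,[0,0,-75],0],
])

```text
t: 4.65
tool_pos: [0.4892, -0.0125, 0.1567]
tcp_rot: [0.08, 0.997, 0.0, 0.0]
wrist_force: [-0.9, -0.1, 0.3]
finger_gap: 0.352
```

```bash
python3 - <<'E'
from h import *
rep();to(.480,.10,.155,90);to(.564,.236,.155,95.7)
im,d=snap("scene","s3")
cv2.imwrite("pics/c3.png",cv2.resize(im[130:310,200:380,::-1],None,fx=3.2,fy=3.2,interpolation=cv2.INTER_CUBIC))
E
```

```text
t 4.65 p [ 0.4892 -0.0125  0.1567] yaw 80.8 F [-0.9 -0.1  0.3] T [ 0.04 -0.01  0.01] gap 0.352 q [ 0.3   0.17 -0.19 -0.   -1.21 -2.03]
to (0.48, 0.1, 0.155) -> [ 27.1 109.6   1.7] roll -9.2
to (0.564, 0.236, 0.155) -> [-34.  257.3   1.8] roll -14.9
```

View pics/c3.png

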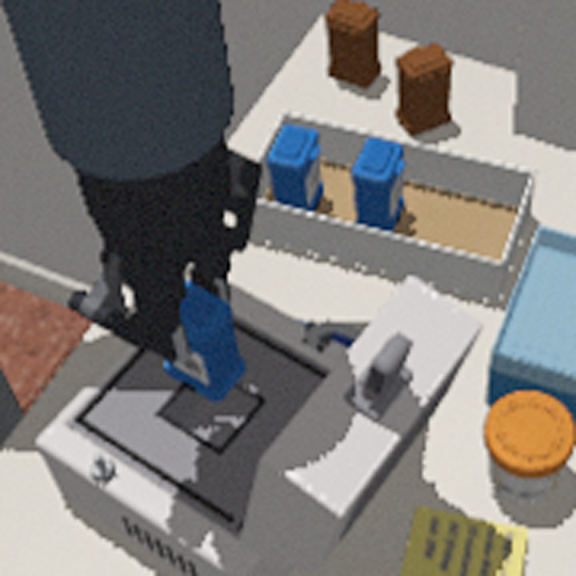

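```bash
python3 - <<'E'
from h import *
z=np.load("pics/s3.npz"); im,d=z["im"],z["d"]; W=cloud("scene",d)
hsv=cv2.cvtColor(im,cv2.COLOR_RGB2HSV)
m=((hsv[...,0]>100)&(hsv[...,0]<125)&(hsv[...,1]>130)&(hsv[...,2]>50)).astype(np.uint8)
m[:, :245]=0; m[:,285:]=0; m[:205]=0
p=W[m>0]; p=p[~np.isnan(p[:,0])]; print(len(p),p.min(0).round(3),p.max(0).round(3))
a=np.radians(-9.2); ex=np.array([np.cos(a),np.sin(a),0]);ey=np.array([-np.sin(a),np.cos(a),0])
q=np.c_[(p-[.4892,-.0125,0])@ex,(p-[.4892,-.0125,0])@ey,p[:,2]]
for z0 in np.arange(.11,.2,.008):
    b=q[(q[:,2]>=z0)&(q[:,2]<z0+.008)]
    if len(b)>2: print(z0.round(3),len(b),"x",b[:,0].min().round(3),b[:,0].max().round(3),"y",b[:,1].min().round(3),b[:,1].max().round(3))
cv2.imwrite("pics/c3b.png",cv2.resize(im[200:280,230:310,::-1],None,fx=7,fy=7,interpolation=cv2.INTER_CUBIC))
E
```

```text
475 [ 0.468 -0.032  0.04 ] [0.514 0.009 0.229]
0.11 16 x -0.017 0.023 y -0.016 0.014
0.118 77 x -0.019 0.024 y -0.016 0.014
0.126 28 x -0.011 0.023 y -0.014 0.011
0.134 22 x 0.019 0.022 y -0.013 0.01
0.142 23 x 0.02 0.022 y -0.013 0.011
0.15 28 x 0.019 0.022 y -0.014 0.009
0.158 25 x 0.018 0.022 y -0.015 0.012
0.166 34 x 0.011 0.022 y -0.016 0.013
0.174 32 x 0.012 0.023 y -0.016 0.01
0.182 185 x -0.008 0.023 y -0.016 0.013
```

View pics/c3b.png

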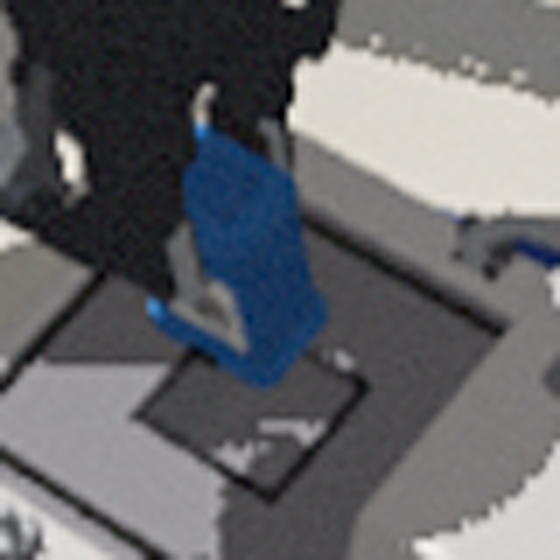

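The cartridge hangs upright: its rear face stays at the same x from z 0.118 to 0.19. Its bottom is about 42 mm below the TCP. Moving over to the tray.

Request:
drive_tool([
  [-1,[8,15,0],-2],
  [-1,[20,45,0],-5],
  [-1,[25,85,0],-10],
  [-1,[20,125,0],-14.9],
  [-1,[0,165,0],-14.9],
  [-1,[-20,205,0],-14.9],
  [-1,[-32,240,0],-14.9],
  [-1,[-34,257,0],-14.9],
])

```text
t: 5.5
tool_pos: [0.5645, 0.2379, 0.154]
tcp_rot: [-0.05, 0.999, -0.001, -0.001]
wrist_force: [-0.5, -1.1, 0.2]
finger_gap: 0.345
```

Request:
drive_tool([
  [-1,[0,0,0],0],
  [-1,[0,0,0],0],
])

```text
t: 5.7
tool_pos: [0.5633, 0.2354, 0.1551]
tcp_rot: [-0.05, 0.999, -0.001, -0.001]
wrist_force: [1.0, -0.3, -0.1]
finger_gap: 0.342
```

```bash
python3 - <<'E'
from h import *
rep();to(.564,.236,.08,95.7)
im,d=snap("scene","s4")
cv2.imwrite("pics/c4.png",cv2.resize(im[100:280,240:420,::-1],None,fx=3.2,fy=3.2,interpolation=cv2.INTER_CUBIC))
E
```

```text
t 5.7 p [0.5633 0.2354 0.1551] yaw 95.7 F [ 1.  -0.3 -0.1] T [-0.   -0.01 -0.01] gap 0.342 q [ 0.65  0.41  0.13 -0.   -1.3  -2.12]
to (0.564, 0.236, 0.08) -> [-0.9  0.6 75.1] roll -0.0
```

View pics/c4.png

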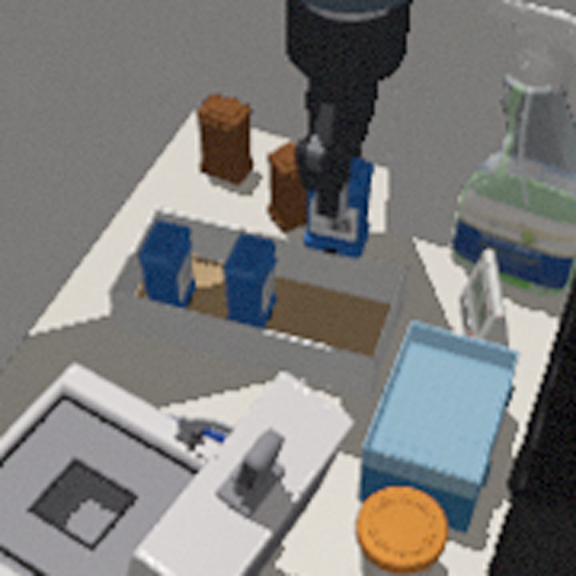

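The cartridge hangs upright over the tray's free end (crop 340,210), clear of spare 2 (crop 250,280). Lowering it until the foot is a few mm above the floor.

Request:
drive_tool([
  [-1,[0,0,10],0],
  [-1,[0,0,30],0],
  [-1,[0,0,55],0],
  [-1,[0,0,80],0],
  [-1,[0,0,95],0],
  [-1,[0,0,105],0],
  [-1,[0,0,105],0],
])

```text
t: 6.45
tool_pos: [0.5628, 0.2348, 0.0497]
tcp_rot: [-0.049, 0.999, -0.001, -0.001]
wrist_force: [-0.4, -0.0, 0.2]
finger_gap: 0.346
```

```bash
python3 - <<'E'
from h import *
rep()
im,d=snap("top","t5")
cv2.imwrite("pics/c5.png",cv2.resize(im[130:290,240:400,::-1],None,fx=3.5,fy=3.5,interpolation=cv2.INTER_CUBIC))
E
```

```text
t 6.45 p [0.5628 0.2348 0.0497] yaw 95.6 F [-0.4 -0.   0.2] T [-0.01 -0.02 -0.02] gap 0.346 q [ 0.65  0.48 -0.03 -0.   -1.06 -2.12]
```

View pics/c5.png

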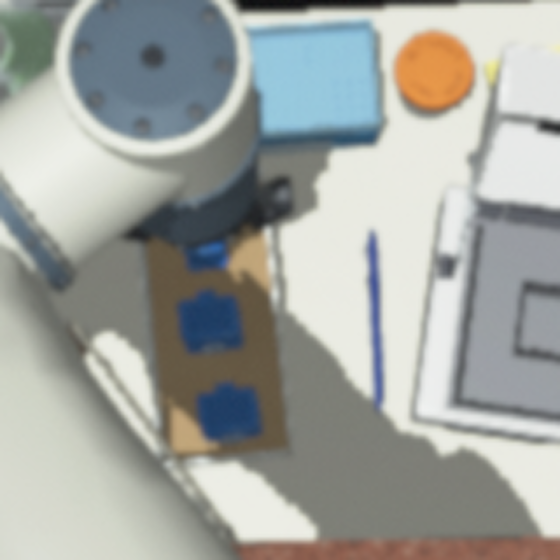

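The cartridge is centred across the tray (crop 208,252), with a gap to spare 2 (crop 210,320). I'll lower in small steps until it touches.

Request:
drive_tool([
  [-1,[0,0,2],0],
  [-1,[0,0,4],0],
  [-1,[0,0,5],0],
  [-1,[0,0,5],0],
])

```text
t: 6.9
tool_pos: [0.5639, 0.2358, 0.0464]
tcp_rot: [-0.05, 0.999, 0.0, 0.0]
wrist_force: [-0.5, -0.3, -0.3]
finger_gap: 0.347
```

Request:
drive_tool([
  [-1,[0,0,1.0],0],
  [-1,[0,0,2.0],0],
  [-1,[0,0,2.0],0],
  [-1,[0,0,2.0],0],
])

```text
t: 7.3
tool_pos: [0.564, 0.2358, 0.0444]
tcp_rot: [-0.05, 0.999, 0.0, 0.0]
wrist_force: [-0.8, 0.5, 1.4]
finger_gap: 0.348
```

Request:
drive_tool([
  [-1,[0,0,0.5],0],
  [-1,[0,0,1.0],0],
  [-1,[0,0,1.0],0],
  [-1,[0,0,1.0],0],
])

```text
t: 7.7
tool_pos: [0.5641, 0.2359, 0.0443]
tcp_rot: [-0.05, 0.999, 0.0, 0.001]
wrist_force: [-2.5, 0.0, 6.0]
finger_gap: 0.342
```

The 6 N upward force and the stopped TCP show that it rests on the floor. Releasing a little at a time.

Request:
drive_tool([
  [-0.2,[0,0,0],0],
  [-0.15,[0,0,0],0],
  [-0.1,[0,0,0],0],
  [-0.05,[0,0,0],0],
  [0.0,[0,0,0],0],
  [0.05,[0,0,0],0],
  [0.05,[0,0,0],0],
])

```text
t: 8.4
tool_pos: [0.5639, 0.2357, 0.0433]
tcp_rot: [-0.05, 0.999, -0.0, 0.0]
wrist_force: [1.2, -0.4, -0.3]
finger_gap: 0.528
```

```bash
python3 - <<'E'
from h import *
rep()
im,d=snap("scene","s6")
cv2.imwrite("pics/c6.png",cv2.resize(im[120:240,260:400,::-1],None,fx=5,fy=5,interpolation=cv2.INTER_CUBIC))
E
```

```text
t 8.4 p [0.5639 0.2357 0.0433] yaw 95.7 F [ 1.2 -0.4 -0.3] T [-0.   -0.02  0.07] gap 0.528 q [ 0.65  0.49 -0.04  0.   -1.04 -2.12]
```

View pics/c6.png

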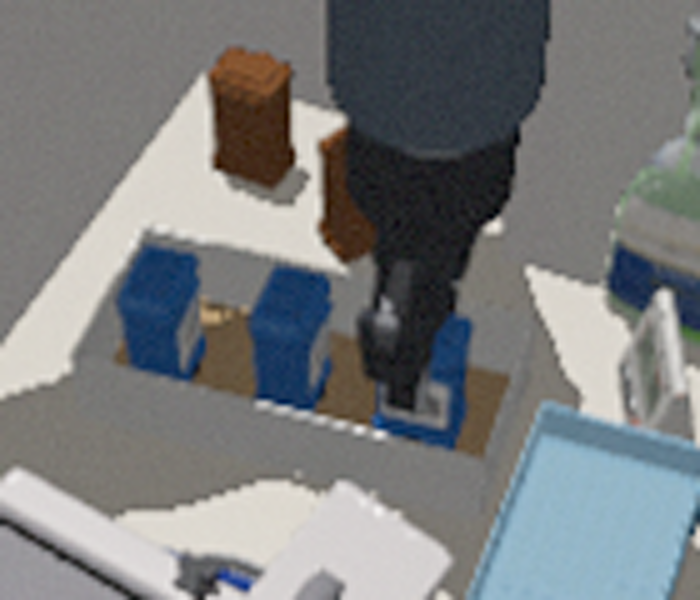

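The cartridge stands upright in the free end (crop 425,380), with the fingers clear of both sides. Raising straight up.

Request:
drive_tool([
  [0.05,[0,0,-5],0],
  [0.05,[0,0,-20],0],
  [0.05,[0,0,-50],0],
  [0.05,[0,0,-90],0],
  [0.05,[0,0,-140],0],
  [0.05,[0,0,-190],0],
  [0.05,[0,0,-235],0],
  [0.05,[0,0,-255],0],
])

```text
t: 9.25
tool_pos: [0.5649, 0.2357, 0.3044]
tcp_rot: [-0.049, 0.999, 0.002, 0.004]
wrist_force: [0.5, 0.6, 0.4]
finger_gap: 0.527
```

Request:
drive_tool([
  [0.05,[0,0,0],0],
])

```text
t: 9.35
tool_pos: [0.5651, 0.236, 0.3031]
tcp_rot: [-0.049, 0.999, 0.002, 0.004]
wrist_force: [-0.0, -1.0, 0.4]
finger_gap: 0.521
```

```bash
python3 - <<'E'
from h import *
rep()
im,d=snap("scene","s7")
W=cloud("scene",d); hsv=cv2.cvtColor(im,cv2.COLOR_RGB2HSV)
m=((hsv[...,0]>100)&(hsv[...,0]<125)&(hsv[...,1]>130)&(hsv[...,2]>50))
x,y,z=W[...,0],W[...,1],W[...,2]
for (a,b) in((.40,.46),(.47,.525),(.535,.60)):
    k=m&(x>a)&(x<b)&(y>.17)&(y<.29)&(z>.005); q=W[k]; lo=q[q[:,2]<.03]; hi=q[q[:,2]>.055]
    print(len(q),"ztop",np.percentile(q[:,2],97).round(3),"lo max x",lo[:,0].max().round(3),"miny",lo[:,1].min().round(3),"hi",hi[:,0].max().round(3),hi[:,1].min().round(3),"mean top",q[q[:,2]>.07].mean(0).round(3))
cv2.imwrite("pics/c7.png",cv2.resize(im[120:280,240:400,::-1],None,fx=3.6,fy=3.6,interpolation=cv2.INTER_CUBIC))
# paddle
g=(z>.22)&(z<.27)&(x>.59)&(x<.68)&(y>-.07)&(y<.0)
q=W[g]
for a in np.arange(.216,.262,.006):
    b=q[(q[:,2]>a)&(q[:,2]<a+.006)]
    if len(b): print(a.round(3),len(b),b[:,0].min().round(3),b[:,0].max().round(3),b[:,1].min().round(3),b[:,1].max().round(3))
to(.626,-.036,.30,80.8)
E
```

```text
t 9.35 p [0.5651 0.236  0.3031] yaw 95.7 F [-0.  -1.   0.4] T [ 0.04 -0.05 -0.01] gap 0.521 q [ 0.65  0.37  0.45  0.   -1.64 -2.12]
300 ztop 0.076 lo max x 0.447 miny 0.194 hi 0.45 0.193 mean top [0.433 0.213 0.074]
318 ztop 0.076 lo max x 0.514 miny 0.208 hi 0.516 0.207 mean top [0.499 0.226 0.074]
291 ztop 0.076 lo max x 0.587 miny 0.219 hi 0.587 0.216 mean top [0.567 0.233 0.074]
0.216 7 0.617 0.629 -0.045 -0.034
0.222 16 0.617 0.63 -0.046 -0.029
0.228 12 0.62 0.632 -0.047 -0.028
0.234 15 0.62 0.633 -0.048 -0.027
0.24 18 0.622 0.635 -0.047 -0.028
0.246 35 0.623 0.636 -0.048 -0.023
0.252 76 0.623 0.636 -0.047 -0.023
to (0.626, -0.036, 0.3) -> [-3.450e+01 -2.768e+02 -2.000e-01] roll 14.9
```

View pics/c7.png

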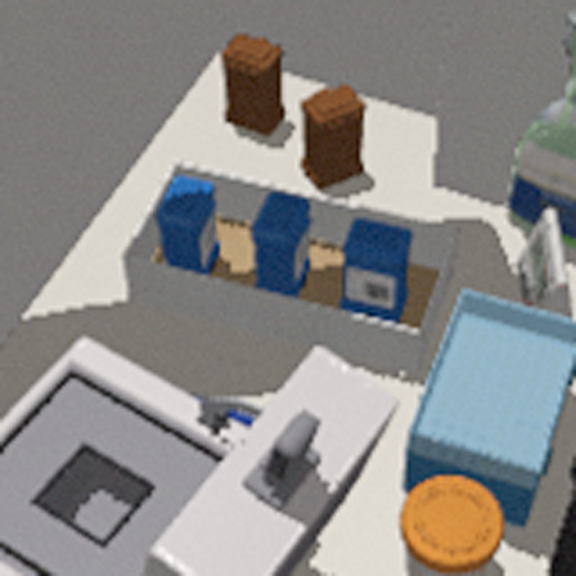

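All three cartridges stand upright in the tray (crop 187,222; 282,242; 378,268). The grey paddle stands at crop (288,450). Moving above the paddle.

Request:
drive_tool([
  [0.3,[0,-15,0],3],
  [0.3,[-2,-50,0],8],
  [0.3,[-6,-95,0],14.9],
  [0.3,[-14,-140,0],14.9],
  [0.3,[-22,-185,0],14.9],
  [0.3,[-29,-230,0],14.9],
  [0.3,[-34,-265,0],14.9],
  [0.3,[-35,-276,0],14.9],
])

```text
t: 10.2
tool_pos: [0.6257, -0.0388, 0.2962]
tcp_rot: [0.082, 0.997, -0.001, -0.002]
wrist_force: [-0.5, 0.6, -0.2]
finger_gap: 0.652
```

Request:
drive_tool([
  [0.3,[0,0,0],0],
  [0.3,[0,0,0],0],
])

```text
t: 10.4
tool_pos: [0.6256, -0.0349, 0.2973]
tcp_rot: [0.08, 0.997, 0.0, -0.001]
wrist_force: [-1.3, -0.1, -0.4]
finger_gap: 0.647
```

```bash
python3 - <<'E'
from h import *
rep()
to(.627,-.0355,.225,80.8)
im,d=snap("scene","s8")
cv2.imwrite("pics/c8.png",cv2.resize(im[110:310,220:420,::-1],None,fx=3,fy=3,interpolation=cv2.INTER_CUBIC))
E
```

```text
t 10.4 p [ 0.6256 -0.0349  0.2973] yaw 80.8 F [-1.3 -0.1 -0.4] T [ 0.07  0.03 -0.  ] gap 0.647 q [ 0.19  0.41  0.5  -0.   -1.66 -1.92]
to (0.627, -0.0355, 0.225) -> [-1.6 -0.4 72.3] roll -0.0
```

View pics/c8.png

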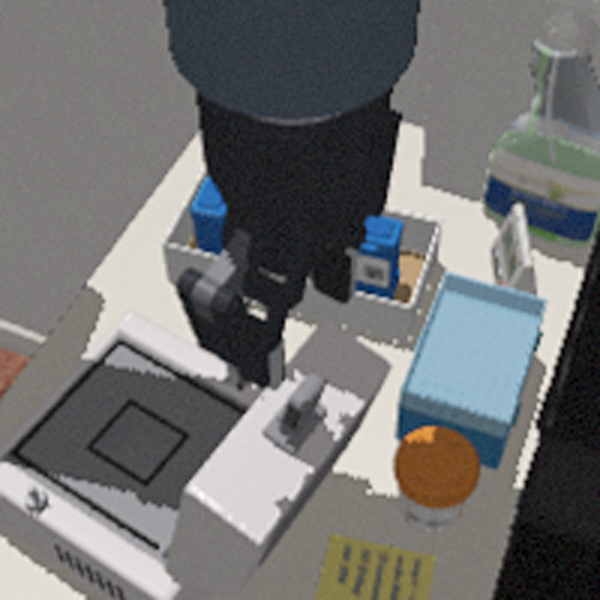

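The gripper is right above the paddle (crop 300,400), with the fingers to either side of it in y. Going down to it.

Request:
drive_tool([
  [0.3,[-2,-0.5,10],0],
  [0.3,[-2,-0.5,30],0],
  [0.3,[-2,-0.5,50],0],
  [0.3,[-2,-0.5,65],0],
  [0.3,[-2,-0.5,71],0],
  [0.3,[-2,-0.5,71],0],
  [0.3,[-2,-0.5,71],0],
])

```text
t: 11.15
tool_pos: [0.6282, -0.036, 0.228]
tcp_rot: [0.08, 0.997, -0.0, 0.001]
wrist_force: [0.2, 0.7, -0.1]
finger_gap: 0.652
```

```bash
python3 - <<'E'
from h import *
rep()
im,d=snap("scene","s9")
cv2.imwrite("pics/c9.png",cv2.resize(im[170:310,240:400,::-1],None,fx=4,fy=4,interpolation=cv2.INTER_CUBIC))
E
```

```text
t 11.15 p [ 0.6282 -0.036   0.228 ] yaw 80.8 F [ 0.2  0.7 -0.1] T [ 0.01 -0.01  0.02] gap 0.652 q [ 0.19  0.42  0.33  0.   -1.48 -1.92]
```

View pics/c9.png

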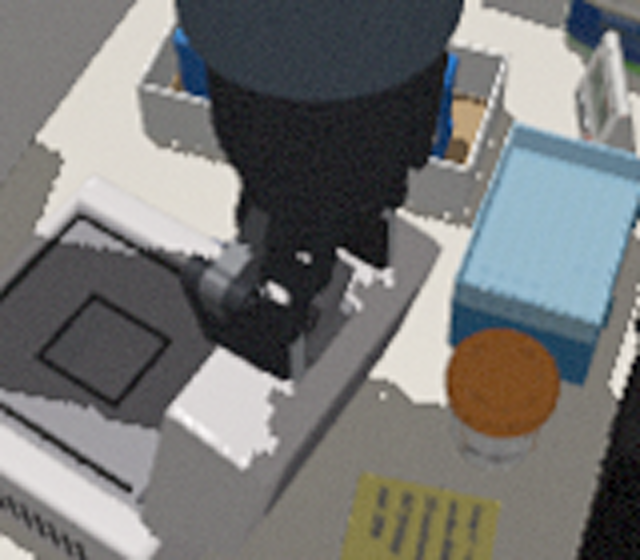

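The fingers straddle the paddle, the near finger at crop (290,350). Closing.

Request:
drive_tool([
  [-1,[0,0,0],0],
  [-1,[0,0,0],0],
  [-1,[0,0,0],0],
  [-1,[0,0,0],0],
  [-1,[0,0,0],0],
  [-1,[0,0,0],0],
  [-1,[0,0,0],0],
], grip_force=30)

```text
t: 11.9
tool_pos: [0.6286, -0.034, 0.2283]
tcp_rot: [0.08, 0.997, 0.002, 0.001]
wrist_force: [-1.0, 6.6, 3.2]
finger_gap: 0.276
```

```bash
python3 - <<'E'
from h import *
rep()
# arc relative to initial handle, tool x = -reader x (robotward), tool z down. angle a0=1.8+.1549
for th in (1.8,1.78,1.74,1.7,1.65,1.6,1.55,1.5,1.45,1.4,1.35,1.3,1.25,1.22,1.2,1.18):
    a=th+np.arctan2(27,173); r=np.hypot(173,27); a0=1.8+np.arctan2(27,173)
    print(th, "tx",round(r*(np.cos(a)-np.cos(a0)),1),"tz",round(-r*(np.sin(a)-np.sin(a0)),1))
E
```

```text
t 11.9 p [ 0.6286 -0.034   0.2283] yaw 80.9 F [-1.   6.6  3.2] T [2.45 0.17 0.07] gap 0.276 q [ 0.19  0.42  0.33 -0.   -1.48 -1.92]
1.8 tx 0.0 tz -0.0
1.78 tx 3.3 tz -1.3
1.74 tx 9.9 tz -3.6
1.7 tx 16.5 tz -5.7
1.65 tx 25.0 tz -8.0
1.6 tx 33.6 tz -9.8
1.55 tx 42.2 tz -11.2
1.5 tx 50.9 tz -12.1
1.45 tx 59.6 tz -12.7
1.4 tx 68.4 tz -12.7
1.35 tx 77.1 tz -12.4
1.3 tx 85.9 tz -11.6
1.25 tx 94.5 tz -10.3
1.22 tx 99.7 tz -9.4
1.2 tx 103.1 tz -8.7
1.18 tx 106.5 tz -7.9
```

The gap of 23.5 mm means the paddle is gripped. Starting the swing slowly and taking out the 2 mm sideways offset.

Request:
drive_tool([
  [-1,[0,1,0],0],
  [-1,[1.7,2,-0.7],0],
  [-1,[4.3,2,-1.7],0],
  [-1,[8.7,2,-3.2],0],
  [-1,[13,2,-4.7],0],
  [-1,[17.3,2,-6],0],
  [-1,[19.5,2,-6.6],0],
  [-1,[19.5,2,-6.6],0],
])

```text
t: 12.7
tool_pos: [0.6093, -0.0308, 0.2345]
tcp_rot: [0.08, 0.997, 0.0, 0.001]
wrist_force: [4.3, 3.8, 2.9]
finger_gap: 0.271
```

```bash
cat >> h.py <<'E'
def hood():
    s,p,R=state(); g=p+R[:,2]*.0187
    g=p-R[:,2]*.0187
    rx=(g[0]-.494)*.987+(g[1]+.0128)*-.16
    v=np.array([.068-rx,g[2]-.077]); print("grasp-implied hood",(np.arctan2(v[1],v[0])-.1549).round(3),"r",np.hypot(*v).round(4))
E
python3 - <<'E'
from h import *
rep(); hood()
im,d=snap("scene","s10")
cv2.imwrite("pics/c10.png",cv2.resize(im[170:310,240:400,::-1],None,fx=4,fy=4,interpolation=cv2.INTER_CUBIC))
E
```

```text
t 12.7 p [ 0.6093 -0.0308  0.2345] yaw 80.8 F [4.3 3.8 2.9] T [ 1.33 -1.56 -0.02] gap 0.271 q [ 0.21  0.37  0.28 -0.   -1.48 -1.94]
grasp-implied hood 1.685 r 0.1828
```

View pics/c10.png

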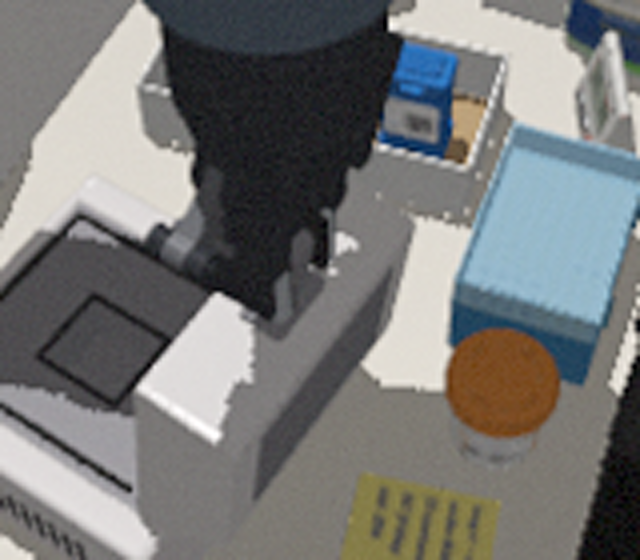

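The hood followed: its back face is now visible at crop (320,400). Continuing.

Request:
drive_tool([
  [-1,[3.5,1,-1],0],
  [-1,[8,1.5,-2.1],0],
  [-1,[13,1.5,-3.2],0],
  [-1,[18,1.5,-4.1],0],
  [-1,[24.7,1.5,-5.1],0],
  [-1,[30.5,1.5,-5.8],0],
  [-1,[33.8,1.5,-6.1],0],
  [-1,[33.8,1.5,-6.1],0],
])

```text
t: 13.55
tool_pos: [0.5747, -0.0251, 0.2401]
tcp_rot: [0.08, 0.997, -0.001, -0.001]
wrist_force: [0.5, -5.2, 3.5]
finger_gap: 0.275
```

```bash
python3 -c "
from h import *
rep(); hood()"
```

```text
t 13.55 p [ 0.5747 -0.0251  0.2401] yaw 80.8 F [ 0.5 -5.2  3.5] T [-1.79 -0.71 -0.05] gap 0.275 q [ 0.23  0.3   0.2   0.   -1.46 -1.96]
grasp-implied hood 1.491 r 0.1823
```

Request:
drive_tool([
  [-1,[3,-0.5,-0.2],0],
  [-1,[8,-1,-0.5],0],
  [-1,[14,-1,-0.6],0],
  [-1,[20,-1,-0.5],0],
  [-1,[27.4,-1,-0.3],0],
  [-1,[33,-1,0.2],0],
  [-1,[36.6,-1,0.6],0],
  [-1,[36.6,-1,0.6],0],
])

```text
t: 14.35
tool_pos: [0.5387, -0.0192, 0.239]
tcp_rot: [0.08, 0.997, 0.0, -0.001]
wrist_force: [1.6, -1.4, -0.4]
finger_gap: 0.276
```

```bash
python3 -c "
from h import *
rep(); hood()"
```

```text
t 14.35 p [ 0.5387 -0.0192  0.239 ] yaw 80.8 F [ 1.6 -1.4 -0.4] T [-0.64 -0.58 -0.06] gap 0.276 q [ 0.25  0.23  0.1  -0.   -1.44 -1.99]
grasp-implied hood 1.29 r 0.1822
```

Request:
drive_tool([
  [-1,[2.5,0,0.3],0],
  [-1,[6,0,0.8],0],
  [-1,[10,0,1.5],0],
  [-1,[14,0,2.3],0],
  [-1,[17.5,0,3],0],
  [-1,[19.8,0,3.5],0],
  [-1,[19.8,0,3.5],0],
  [-1,[19.8,0,3.5],0],
])

```text
t: 15.15
tool_pos: [0.5198, -0.0161, 0.2357]
tcp_rot: [0.08, 0.997, 0.0, -0.0]
wrist_force: [0.2, -0.3, -0.7]
finger_gap: 0.277
```

```bash
python3 - <<'E'
from h import *
rep(); hood()
for n in("scene","top"):
    im,d=snap(n,n+"11")
    W=cloud(n,d); p=W.reshape(-1,3)
    rx=(p[:,0]-.494)*.987+(p[:,1]+.0128)*-.16; ry=(p[:,0]-.494)*.16+(p[:,1]+.0128)*.987
    # back (flat top) of hood: outer face points near far side
    k=(abs(ry)<.075)&(p[:,2]>.085)&(p[:,2]<.24)&(rx>-.03)&(rx<.16)
    q=np.c_[rx,ry,p[:,2]][k]; print(n,len(q))
    # extreme edges by ry bins
    np.save(f"pics/{n}hood.npy",np.c_[q,np.flatnonzero(k)])
im=np.load("pics/scene11.npz")["im"]
cv2.imwrite("pics/c11.png",cv2.resize(im[140:320,210:410,::-1],None,fx=3.3,fy=3.3,interpolation=cv2.INTER_CUBIC))
E
```

```text
t 15.15 p [ 0.5198 -0.0161  0.2357] yaw 80.8 F [ 0.2 -0.3 -0.7] T [-0.33 -0.69  0.05] gap 0.277 q [ 0.27  0.19  0.04 -0.   -1.42 -2.  ]
grasp-implied hood 1.183 r 0.1823
scene 4763
top 113
```

View pics/c11.png

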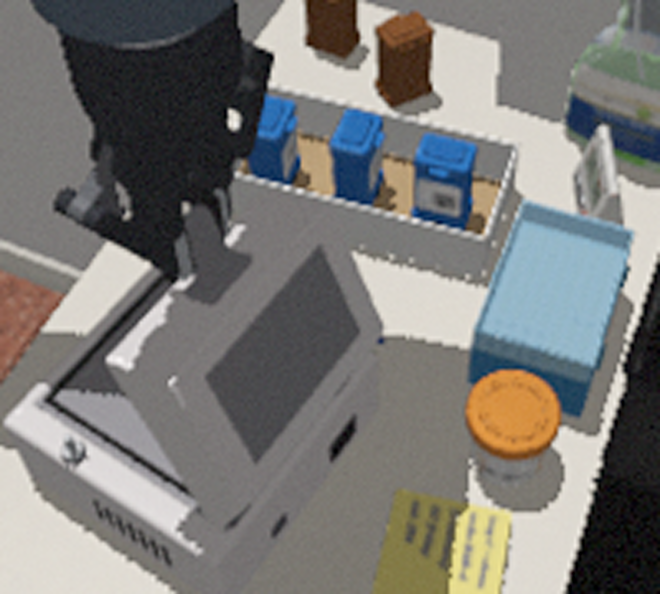

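View pics/top11.png

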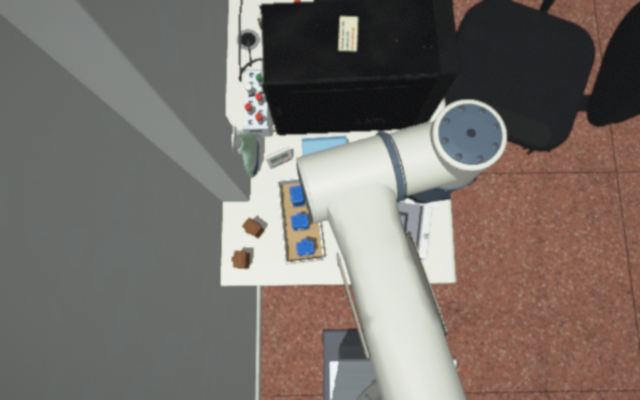

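The hood stands with the paddle in the fingers (crop 205,250). All three cartridges are upright (crop 273,135; 357,155; 443,180). Now I check the hood angle from the plane of its flat top, fitted to depth.

```bash
python3 - <<'E'
from h import *
d=np.load("pics/scene11.npz")["d"]; W=cloud("scene",d)
# flat top region in crop px -> image
poly=np.array([[190,380],[310,250],[345,255],[370,320],[250,470],[235,470]])/3.3+[210,140]
m=np.zeros(d.shape,np.uint8); cv2.fillPoly(m,[poly.astype(np.int32)],1); m=cv2.erode(m,np.ones((3,3)))
p=W[m>0]; p=p[~np.isnan(p[:,0])]
rx=(p[:,0]-.494)*.987+(p[:,1]+.0128)*-.16; ry=(p[:,0]-.494)*.16+(p[:,1]+.0128)*.987
A=np.c_[rx,ry,p[:,2]]
for _ in range(4):
    c=A.mean(0); n=np.linalg.svd(A-c,full_matrices=False)[2][2]; e=(A-c)@n; A=A[abs(e)<max(.003,2*e.std())] if e.std()>.001 else A
n*=np.sign(n[0]); print(len(A),"n",n.round(3),"std",e.std().round(4),"lean fwd deg",np.degrees(np.arctan2(n[2],n[0])).round(1),"theta",(np.pi/2-np.arctan2(n[2],n[0])).round(3))
rep(); hood()
E
```

```text
1652 n [ 0.932 -0.002  0.362] std 0.0009 lean fwd deg 21.2 theta 1.2
t 15.25 p [ 0.5199 -0.0161  0.2357] yaw 80.8 F [ 1.  -1.1 -0.6] T [-0.24 -0.58  0.04] gap 0.275 q [ 0.27  0.19  0.04 -0.   -1.42 -2.  ]
grasp-implied hood 1.184 r 0.1823
```

The two estimates agree: 1.20 rad from the plane fit and 1.184 rad from the grasp. Both are well inside 1.11 to 1.25. I'll hold to settle, confirm, and hand in.

Request:
drive_tool([
  [-1,[0.5,0,0],0],
  [-1,[1,0,0.2],0],
  [-1,[1,0,0.2],0],
  [-1,[1,0,0.2],0],
  [-1,[1,0,0.2],0],
  [-1,[1,0,0.2],0],
  [-1,[1,0,0.2],0],
  [-1,[1,0,0.2],0],
])

```text
t: 16.05
tool_pos: [0.519, -0.016, 0.2355]
tcp_rot: [0.08, 0.997, 0.0, -0.0]
wrist_force: [3.4, -0.2, -5.1]
finger_gap: 0.27
```

```bash
python3 - <<'E'
from h import *
rep(); hood(); print(np.abs(arm.get_state()["qvel"]).max())
print(arm.job_done())
E
```

```text
t 16.05 p [ 0.519  -0.016   0.2355] yaw 80.8 F [ 3.4 -0.2 -5.1] T [-0.12 -1.31  0.01] gap 0.27 q [ 0.27  0.19  0.04 -0.   -1.42 -2.  ]
grasp-implied hood 1.179 r 0.1823
0.0020995789866097305
the job is handed in; nothing more can be done
None
```

The used cartridge is in the tray, and the arm is holding the hood by its handle at the balance point. I handed the job in at t = 16.05 s; no verdict was reported.

- **Cartridge:** I set it down upright in the tray's free end and let go only once it was resting on the floor. Afterwards its top measured 76 mm above the desk, the same as both spares. All three were upright in the last pictures, and nothing else on the desk looked moved, though I did not measure the timer or cup.
- **Hood:** The grip position puts it at 1.179 rad, against a balance point of 1.18. A plane fitted to its flat top gave 1.20 rad, taken before a last 1 mm nudge toward the balance point. The two differ by about 0.02 rad, and both are inside 1.11–1.25.
- **Hold:** The fingers are closed on the paddle at about 23 mm, and the arm was still. That nudge raised the wrist force from about 1 N to 6 N; I handed in without relaxing it or taking another picture.

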